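Clamp the portafilter weight for polishing

TASK

Stand the chrome portafilter weight upright on the bed of the blue bench clamp, between its two jaws, let go of it, and then wind the red-handled crank clockwise until the sliding jaw holds the weight firmly against the fixed jaw, ready for polishing. Move the jaw with the crank only, never by pushing on the jaw itself, and leave the bowl, the filter basket and the creamer where they are.

Things in the scene. Friction and masses are not known exactly. Their poses are not given: they have to be found in the camera images.
- clamp: Blue bench clamp (small vise) fixed to the worktop, 84 mm wide (x), 262 mm long (y, -127 to +135 mm). Origin on the worktop under the bed, z up; bed's upper side 20 mm above it. Fixed jaw at -y; the sliding jaw travels along y towards it; gearbox (60 x 50 mm, 58 mm high) with the crank on top at y = +102 mm. Jaw opening 89 to 105 mm at the start
- fixed_jaw: Fixed jaw of the clamp, blue with a steel face, 76 mm wide along x, 24 mm high (top 44 mm above the worktop), 25 mm thick. Origin on the bed in the plane of its steel gripping face, mid-width; the face looks to +y, the axes are those of the clamp
- jaw: Sliding jaw, blue with a steel face, 76 mm wide along x, 24 mm high, 25 mm thick. Origin on the bed in the plane of its steel gripping face, mid-width; the face looks to -y, the axes are those of the clamp. It moves to -y by 5.1 mm per radian of the crank (32 mm a turn)
- crank (a joint): Angle of the crank about its upright axis, rad, growing clockwise seen from above; clockwise closes the jaw. At 0 the crank arm points along the clamp's +x. Starts between 0 and 3; several turns of range (up to 17). Stiff and self-holding: it takes about 2 to 3 N at the handle and stays where it is left
- crank_axis (a point): Point on the crank's upright axis, at the mid-height of the red handle (92 mm above the worktop)
- grip_mid (a point): Middle of the red handle: an upright cylinder 22 mm in diameter and 36 mm tall (from 71 to 107 mm above the worktop) that spins freely on its pin at the end of the crank arm, 45 mm from the crank's axis. The steel arm below it has its top 69 mm above the worktop
- weight: Chrome portafilter weight, 0.4 to 0.6 kg, standing upright and loose: a round base 54 mm in diameter and 28 mm high, a thin neck, and a round grip knob 26 mm in diameter from 38 to 68 mm above its underside. Origin at the centre of its underside, z up
- weight_knob (a point): Middle of the weight's grip knob, 53 mm above its underside, where it is picked up from above
- basket: Bystander: steel filter basket, an open cup 59 mm across the rim and 26 mm high; origin at the centre of its underside
- creamer: Bystander: dark pewter creamer with a side handle at its +y, 68 mm across and 75 mm high; origin at the centre of its underside
- bowl: Bystander: white porcelain latte bowl, 120 mm across and 60 mm high; origin at the centre of its underside

How it is judged:
By the outcome, as a careful person would: the job done as asked, in the order asked, and still so for the second after the job is handed in, with the robot touching nothing.
It also fails if it takes over 67 s, if anything falls off the work surface, if the arm or the gripper's body presses on something with over 40 N, if the wrist force passes 120 N, or if a joint passes its speed limit or range.

ROBOT

A 7-joint arm with a two-finger parallel gripper is mounted at the origin on the work surface. World frame = base frame: x ahead of the robot, y to its left, z up, the work surface at z = 0. Lengths are in m, angles in degrees, forces in N, time in s.
With the tool pointing down it reaches from about 0.35 to 0.775 m from the base axis. Payload 3.1 kg.
Tool frame: the origin (TCP) lies between the finger pads; the fingertips stand arm.tip_reach ahead of it and the grasp point (between the pads) is the TCP (arm.tip_reach is the distance from the TCP to the fingertips, in m); z points along the fingers, y is the line along which they close (so a half turn about z gives the same grasp; the last joint's range is limited). The gripper opens to 85 mm and grips with 20 to 120 N. Pads are 22 mm wide; open, the fingers measure 114 mm over their backs; the gripper's body (76 mm by 85 mm) begins 54 mm behind the grasp point. The pads swing forward as they close: fully open they stand 13 mm farther back than shut.
Start: joints at [65.162, 17.813, 0.802, 86.603, -0.252, 75.585, -1.558], TCP at [0.21, -0.508, 0.25] pointing down, gripper open.
Joint ranges: [-154.91, 154.91], [-16.99, 109.72], [-72.82, 74.43], [7.12, 147.25], [-82.49, 262.49], [11.32, 116.49], [-174.64, 174.64]. Speed limits (degrees/s): [159.86, 159.86, 180, 180, 180, 180, 180].

INTERFACE

Orientations are given as [roll, pitch, yaw] about the fixed x, y, z axes, in that order (R = Rz(yaw) Ry(pitch) Rx(roll)).
In Python, from station import arm gives the robot as it stands.
- The arm moves only by the tool servo_tool, never from a script. Its argument "deltas" is a list that holds one entry, the list of rows, each a list of 6 numbers: the shift along the tool's x, y, z in mm, then the turn, a rotation vector about the tool's x, y, z in rad. In form: [[[tx, ty, tz, rx, ry, rz], ...]]. A call has 1 to 8 rows; each row is the pose to reach, as a shift and turn from the pose commanded when the call began, along the tool's axes at that moment; what a row does not reach only later rows make up. A row lasts 1/8 s, in which the tool goes at most 62.5 mm and 10.7 degrees, less where a joint would pass 70% of its speed; a pose out of reach is approached as far as the arm can. A call with a gripper value outside its range is refused whole. "gripper" is the closure in counts, from 0 (fully open) to 255 (shut), set as the call begins (left out, the last holds). The fingers move at their own pace and stop on an object; "grip_force" is the grip in N (left out, the last holds). Time passes only in rows, so rows that repeat a pose let the fingers close. It gives the time, the measured TCP pose, the force, the opening and the grip force at its end, in the units of the state.
- arm.sense(): the state, without advancing time (a new reading comes with each control period).
- arm.capture(name): name is "scene" or "side" or "wrist"; returns a dict with "img" (384x512x3 uint8, red, green, blue), "K" (3x3 intrinsics, pixels), "world_from_camera" (4x4, takes a point from camera to world coordinates); the wrist camera has in their place "tool_from_camera" (4x4, takes a point from camera to tool coordinates, whose origin is the TCP and whose axes are the flange's). Camera axes: x right, y down, z forward; pixel columns grow to the right and rows downward; lengths in m; the calibration is good to about 2 mm. A picture is of the moment at which its call begins: read the wrist's pose just before it. There is no depth.
- arm.hand_in(): hands the job in; it is judged then, once.
The state is a dict: "time_s": time; "qpos": joint angles; "qvel": joint speeds; "effort": joint torques, N m; "tool_pos": TCP position; "ee_rot": TCP orientation; "force": force on the tool from outside, world axes, zero at the start; "ft_torque": the same for the moment, N m; "gripper_width": finger opening in m; "grasp_force": force on a finger pad.
Only numpy, scipy, OpenCV 4.12 (cv2) and the standard library are available. Lean on these libraries where they do the work, as an engineer would, in place of code of your own. Each camera call takes 0.05 s, during which the arm holds its last target. There are 200 camera calls.

## Working session

There is one attempt and no reset: what is moved stays moved. The work goes in short steps, Python scripts to look and compute and a tool call to move; the robot and the scene stay as the last step left them, time stands still between calls to the robot, and variables do not carry over. Pictures are saved under pics/ and viewed, at most 10 in all, crops included, and the job is handed in when it is done.

Besides the shell and the picture viewer there is one more tool, called after "Call:" as name(argument=value, ...) on one line, values as JSON. servo_tool: Moves the arm, as the interface text tells. Its arguments: {"type":"object","properties":{"deltas":{"type":"array"},"gripper":{"type":"number"},"grip_force":{"type":"number"}},"required":["deltas"]}

```bash
mkdir -p pics; ls; python3 - <<'E'
from station import arm
import cv2,numpy as np
s=arm.sense(); print(s['time_s'],s['tool_pos'],s['ee_rot'],arm.tip_reach,s['gripper_width'])
for n in ['scene','side']:
    c=arm.capture(n); np.savez(f'{n}.npz',K=c['K'],T=c['world_from_camera'])
    cv2.imwrite(f'pics/{n}0.png',cv2.resize(c['img'][:,:,::-1],(800,600),interpolation=cv2.INTER_CUBIC))
    print(n,c['K'],c['world_from_camera'])
E
```

```text
pics
0.0 [ 0.20977808 -0.50769699  0.24922799] [-1.79866733e+02  4.91431472e-03  2.24536167e+01] 0.019 0.08540178329505488
scene [[490.58777629   0.         254.73095286]
 [  0.         490.58777629 184.97745896]
 [  0.           0.           1.        ]] [[ 0.38037306  0.68673745 -0.61944169  1.19665558]
 [ 0.92469205 -0.2707051   0.26770013 -0.27265116]
 [ 0.01615368 -0.67461872 -0.73798959  0.92451711]
 [ 0.          0.          0.          1.        ]]
side [[417.9927039    0.         256.31338984]
 [  0.         417.9927039  190.03899438]
 [  0.           0.           1.        ]] [[-0.92033443 -0.24462216  0.30519591  0.19222749]
 [-0.39086967  0.54661518 -0.74056245  0.7734175 ]
 [ 0.01433327 -0.80085694 -0.59868415  0.71877507]
 [ 0.          0.          0.          1.        ]]
```

View pics/scene0.png

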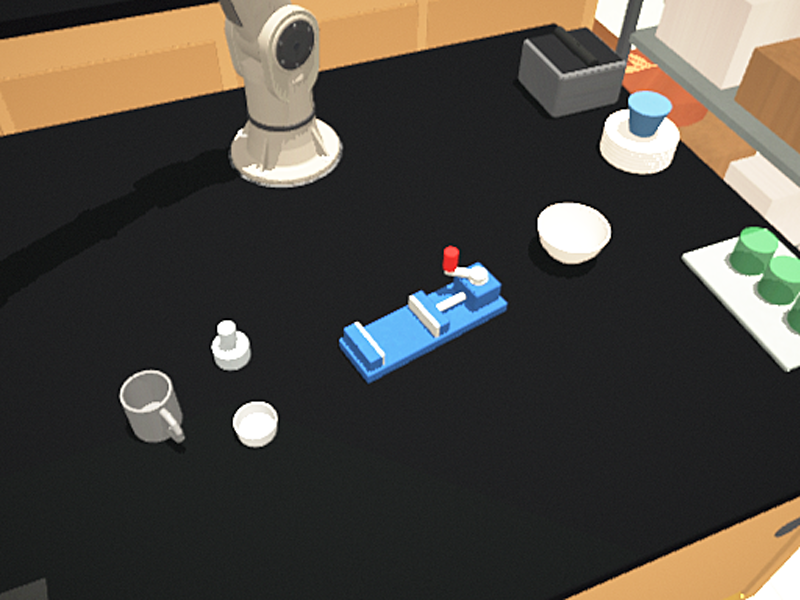

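View pics/side0.png

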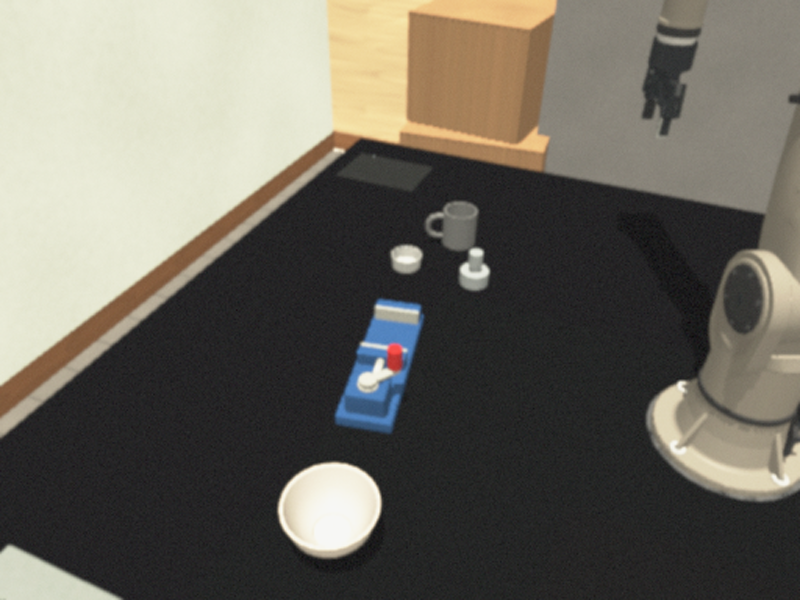

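Scene view: weight knob (227,334), base bottom (231,362), handle (451,259), hub (479,274), bed corners (369,379), (340,344), (506,307). Side view: knob (476,261), handle (395,357), hub (368,381), bed corners (390,428), (337,421).

```bash
cat > h.py <<'E'
import numpy as np
C={n:np.load(n+'.npz') for n in ['scene','side']}
def ray(n,p,s=.64):
    c=C[n]; uv=(np.array(p)+.5)*s-.5
    d=c['T'][:3,:3]@np.linalg.solve(c['K'],[*uv,1]); return c['T'][:3,3],d/np.linalg.norm(d)
def onz(n,p,z):
    o,d=ray(n,p); return o+d*(z-o[2])/d[2]
def tri(a,b):
    (o,d),(p,e)=ray('scene',a),ray('side',b)
    t=np.linalg.lstsq(np.c_[d,-e],p-o,rcond=None)[0]
    x,y=o+d*t[0],p+e*t[1]; return (x+y)/2,np.linalg.norm(x-y)
E
python3 - <<'E'
from h import *
np.set_printoptions(precision=4,suppress=True)
for n,a,b,z in [('knob',(227,334),(476,261),.053),('handle',(451,259),(395,357),.089),('hub',(479,274),(368,381),.07)]:
    print(n,tri(a,b),onz('scene',a,z),onz('side',b,z))
for p in [(369,379),(340,347),(506,309)]: print('corner',onz('scene',p,0.0))
for p in [(390,429),(337,422)]: print('side corner',onz('side',p,0.0))
E
```

```text
knob (array([ 0.4506, -0.2211,  0.0462]), np.float64(0.0023065267152499)) [ 0.4552 -0.2221  0.053 ] [ 0.4485 -0.2095  0.053 ]
handle (array([0.4655, 0.1296, 0.0884]), np.float64(0.0013831036815310632)) [0.4667 0.1297 0.089 ] [0.4648 0.1296 0.089 ]
hub (array([0.4906, 0.1677, 0.0648]), np.float64(0.0011497514264343898)) [0.4955 0.1653 0.07  ] [0.4879 0.1721 0.07  ]
corner [ 0.5706 -0.0457  0.    ]
corner [ 0.4984 -0.0655  0.    ]
corner [0.5234 0.207  0.    ]
side corner [ 0.4484  0.1838 -0.    ]
side corner [0.5247 0.2027 0.    ]
```

```bash
cat >> h.py <<'E'
from scipy.spatial.transform import Rotation as R
def plan(pts,yaw,s):
    """tool-frame rows [mm, rad] from the present pose to each world point, tool down at yaw"""
    R0=R.from_euler('xyz',s['ee_rot'],degrees=True)
    r=(R0.inv()*R.from_euler('xyz',[180,0,yaw],degrees=True)).as_rotvec()
    return [[*np.round(R0.inv().apply(np.array(p)-s['tool_pos'])*1e3,1).tolist(),*np.round(r,3).tolist()] for p in pts]
E
python3 - <<'E'
from h import *
from station import arm
print(plan([(.452,-.216,.22)],100,arm.sense()))
print('creamer',onz('scene',(150,378),.075),'basket',onz('scene',(256,412),.026))
E
```

```text
[[335.3, -177.1, 29.7, -0.002, -0.001, -1.353]]
creamer [ 0.51065746 -0.33796957  0.075     ] basket [ 0.58266064 -0.21685933  0.026     ]
```

Call:
servo_tool(deltas=[[[42, -22, 4, 0, 0, -0.17], [84, -44, 7.5, 0, 0, -0.34], [126, -66, 11, 0, 0, -0.51], [168, -89, 15, 0, 0, -0.68], [210, -111, 18.5, 0, 0, -0.85], [252, -133, 22, 0, 0, -1.02], [294, -155, 26, 0, 0, -1.19], [335.3, -177.1, 29.7, -0.002, -0.001, -1.353]]], gripper=0)

```text
time_s: 1.1
tool_pos: [0.4528, -0.2153, 0.2201]
ee_rot: [180.0, 0.1, 100.3]
force: [-0.2, 0.1, -0.5]
gripper_width: 0.0855
grasp_force: 0.0
```

```bash
python3 - <<'E'
from station import arm
import cv2,numpy as np
arm.capture('scene')
s=arm.sense(); c=arm.capture('wrist'); print(s['time_s'],s['tool_pos'],s['ee_rot'],s['force'])
np.savez('w1.npz',K=c['K'],T=c['tool_from_camera'],p=s['tool_pos'],r=s['ee_rot'])
print(c['K'][0],c['tool_from_camera'])
cv2.imwrite('pics/w1.png',cv2.resize(c['img'][:,:,::-1],(800,600),interpolation=cv2.INTER_CUBIC))
E
```

```text
1.15 [ 0.45732147 -0.2070852   0.21994922] [179.67102902  -0.22928543 101.1105887 ] [3.72519709 5.23795907 0.11829636]
[281.27746879   0.         252.23641405] [[-9.64224242e-04 -9.60315598e-01 -2.78914004e-01  7.14139655e-02]
 [ 9.99999274e-01 -1.12752779e-03  4.25073606e-04  1.07839135e-03]
 [-7.22688105e-04 -2.78913392e-01  9.60315988e-01 -1.24045988e-01]
 [ 0.00000000e+00  0.00000000e+00  0.00000000e+00  1.00000000e+00]]
```

View pics/w1.png

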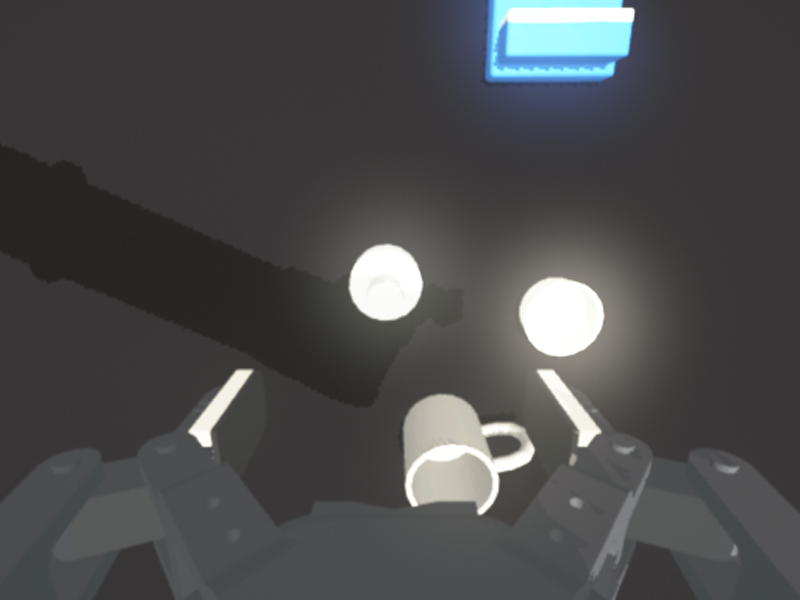

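The wrist view shows the weight base outline centred at (386,282) and knob top at about (385,291); the clamp bed's -y corners are at (486,82) and (613,78), fixed jaw top face edge (508,15)-(633,15); creamer and basket stay clear.

```bash
cat >> h.py <<'E'
def wz(f,p,z,s=.64):
    w=np.load(f); R0=R.from_euler('xyz',w['r'],degrees=True).as_matrix(); T=w['T']
    uv=(np.array(p)+.5)*s-.5
    o=w['p']+R0@T[:3,3]; d=R0@T[:3,:3]@np.linalg.solve(w['K'],[*uv,1])
    return o+d*(z-o[2])/d[2]
E
python3 - <<'E'
from h import *
from station import arm
s=arm.sense();print(s['time_s'],s['tool_pos'],s['ee_rot'])
for p,z in [((386,282),.014),((385,291),.068),((486,82),0),((613,78),0),((508,10),.044),((633,10),.044),((508,20),.044),((633,20),.044)]: print(p,z,wz('w1.npz',p,z).round(4))
E
```

```text
1.2 [ 0.45550859 -0.20952988  0.22008576] [ 1.79803789e+02 -1.56969535e-01  1.00709082e+02]
(386, 282) 0.014 [ 0.4555 -0.219   0.014 ]
(385, 291) 0.068 [ 0.4541 -0.2117  0.068 ]
(486, 82) 0 [ 0.4987 -0.064   0.    ]
(613, 78) 0 [ 0.5873 -0.0439  0.    ]
(508, 10) 0.044 [ 0.4949 -0.0326  0.044 ]
(633, 10) 0.044 [ 0.5687 -0.0181  0.044 ]
(508, 20) 0.044 [ 0.4963 -0.0377  0.044 ]
(633, 20) 0.044 [ 0.5705 -0.0231  0.044 ]
```

Call:
servo_tool(deltas=[[[0, 0, 0, 0, 0, 0], [0, 0, 0, 0, 0, 0]]])

```text
time_s: 1.45
tool_pos: [0.4512, -0.2183, 0.2203]
ee_rot: [-180.0, 0.1, 99.8]
force: [0.1, -0.2, 0.3]
gripper_width: 0.0854
grasp_force: 0.0
```

Call:
servo_tool(deltas=[[[0, 1, 25, 0, 0, 0], [0, 2, 60, 0, 0, 0], [0.5, 3, 100, 0, 0, 0], [0.5, 3, 135, 0, 0, 0], [0.5, 3, 157, 0, 0, 0], [0.5, 3, 166, 0, 0, 0], [0.5, 3, 166, 0, 0, 0]]])

```text
time_s: 2.33
tool_pos: [0.4549, -0.2167, 0.0545]
ee_rot: [180.0, 0.1, 99.9]
force: [-0.9, -0.6, 0.6]
gripper_width: 0.0852
grasp_force: 0.0
```

```bash
python3 - <<'E'
from station import arm
import cv2,numpy as np
s=arm.sense(); c=arm.capture('wrist'); print(s['time_s'],s['tool_pos'],s['ee_rot'],s['force'])
np.savez('w2.npz',K=c['K'],T=c['tool_from_camera'],p=s['tool_pos'],r=s['ee_rot'])
cv2.imwrite('pics/w2.png',c['img'][:,:,::-1])
E
```

```text
2.325 [ 0.45486806 -0.21668779  0.05450278] [1.79990944e+02 1.10660883e-01 9.98783424e+01] [-0.8866547  -0.56405257  0.62275989]
```

View pics/w2.png

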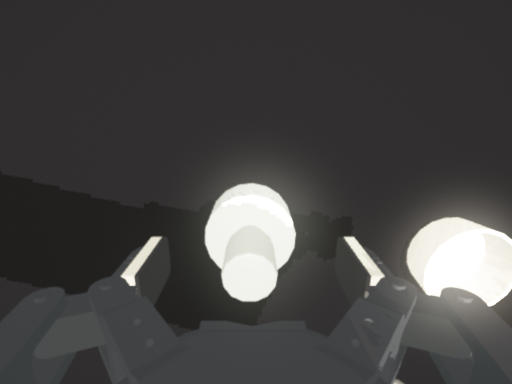

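The knob's top is centred at (249,277), the base's upper rim near (250,236), centred between the pads.

```bash
python3 - <<'E'
from h import *
for p,z in [((249,277),.068),((250,236),.028),((276,277),.068)]: print(p,wz('w2.npz',p,z,1).round(4))
E
```

```text
(249, 277) [ 0.4547 -0.2181  0.068 ]
(250, 236) [ 0.4547 -0.2171  0.028 ]
(276, 277) [ 0.4667 -0.216   0.068 ]
```

Well centred (knob radius 12 mm seen vs 13). Close on it.

Call:
servo_tool(deltas=[[[-1.5, 0, 1, 0, 0, 0], [-1.5, 0, 1, 0, 0, 0], [-1.5, 0, 1, 0, 0, 0], [-1.5, 0, 1, 0, 0, 0], [-1.5, 0, 1, 0, 0, 0], [-1.5, 0, 1, 0, 0, 0], [-1.5, 0, 1, 0, 0, 0]]], gripper=255, grip_force=50)

```text
time_s: 3.25
tool_pos: [0.4549, -0.2176, 0.0539]
ee_rot: [-180.0, 0.1, 100.0]
force: [-4.3, 0.3, 5.4]
gripper_width: 0.0249
grasp_force: 48.9
```

Call:
servo_tool(deltas=[[[0, 0, -8, 0, 0, 0], [0, 0, -30, 0, 0, 0], [0, 0, -60, 0, 0, 0], [0, 0, -85, 0, 0, 0], [0, 0, -97, 0, 0, 0], [0, 0, -97, 0, 0, 0]]])

```text
time_s: 4.0
tool_pos: [0.4558, -0.2171, 0.1507]
ee_rot: [179.9, 0.1, 100.0]
force: [-0.4, 0.3, -5.3]
gripper_width: 0.0249
grasp_force: 49.8
```

Call:
servo_tool(deltas=[[[10, 7, -8, 0, 0, 0], [35, 24, -20, 0, 0, -0.01], [70, 47, -32, 0, 0, -0.02], [105, 71, -42, 0, 0, -0.026], [135, 91, -48, 0, 0, -0.026], [148, 100, -50, 0, 0, -0.026], [152, 103, -50, 0, 0, -0.026], [152, 103, -50, 0, 0, -0.026]]])

```text
time_s: 5.0
tool_pos: [0.5298, -0.0511, 0.1995]
ee_rot: [-179.9, 0.1, 101.4]
force: [-0.0, -0.9, -5.1]
gripper_width: 0.0247
grasp_force: 49.7
```

```bash
python3 - <<'E'
from station import arm
import cv2,numpy as np
s=arm.sense(); c=arm.capture('wrist'); print(s['time_s'],s['tool_pos'],s['ee_rot'],s['force'])
np.savez('w3.npz',K=c['K'],T=c['tool_from_camera'],p=s['tool_pos'],r=s['ee_rot'])
cv2.imwrite('pics/w3.png',cv2.resize(c['img'][:,:,::-1],(800,600),interpolation=cv2.INTER_CUBIC))
E
```

```text
5.0 [ 0.52980795 -0.05109079  0.19954463] [-1.79912085e+02  1.49493639e-01  1.01366873e+02] [-0.04355042 -0.86585068 -5.06489936]
```

View pics/w3.png

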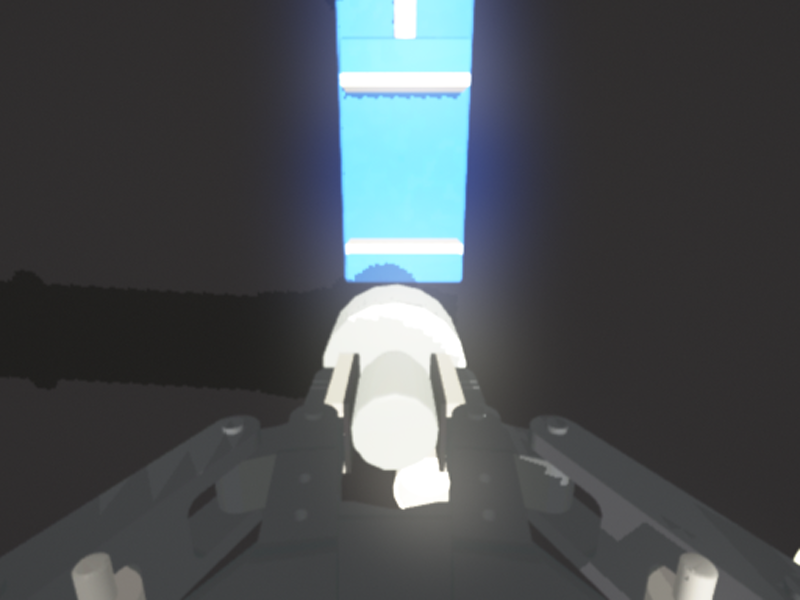

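Fixed jaw's steel plate top spans (346..463, 238..253), its gripping edge at row 238; sliding jaw's gripping edge is at row ~88, (340..471).

```bash
python3 - <<'E'
from h import *
P=[wz('w3.npz',p,z) for p,z in [((346,239),.044),((463,239),.044),((341,87),.044),((470,87),.044),((342,94),.02),((468,94),.02),((403,36),.044)]]
for p in P: print(p.round(4))
for a,b in [(0,1),(2,3)]: d=P[b]-P[a]; print(np.linalg.norm(d),np.degrees(np.arctan2(d[1],d[0])),(P[a]+P[b])/2)
E
```

```text
[ 0.4949 -0.029   0.044 ]
[ 0.5681 -0.0144  0.044 ]
[0.4774 0.0578 0.044 ]
[0.5509 0.0725 0.044 ]
[0.4753 0.0572 0.02  ]
[0.5535 0.0729 0.02  ]
[0.5074 0.0906 0.044 ]
0.07461380084879674 11.318837932938013 [ 0.53148318 -0.02169887  0.044     ]
0.07494899733429296 11.304103974552644 [0.51411449 0.0651723  0.044     ]
```

Call:
servo_tool(deltas=[[[10, 1, 0, 0, 0, 0], [30, 4, 5, 0, 0, 0], [50, 6, 15, 0, 0, 0], [60, 7, 35, 0, 0, 0], [61.8, 7.4, 60, 0, 0, 0], [61.8, 7.4, 85, 0, 0, 0], [61.8, 7.4, 100, 0, 0, 0], [61.8, 7.4, 105, 0, 0, 0]]])

```text
time_s: 6.05
tool_pos: [0.525, 0.012, 0.0945]
ee_rot: [-180.0, 0.1, 101.4]
force: [0.5, -0.4, -4.3]
gripper_width: 0.0248
grasp_force: 49.8
```

Call:
servo_tool(deltas=[[[0, 0, 4, 0, 0, 0], [0, 0, 10, 0, 0, 0], [0, 0, 15, 0, 0, 0], [0, 0, 18, 0, 0, 0], [0, 0, 19, 0, 0, 0], [0, 0, 20, 0, 0, 0], [0, 0, 20, 0, 0, 0]]])

```text
time_s: 6.92
tool_pos: [0.5257, 0.0123, 0.0753]
ee_rot: [179.9, 0.1, 101.5]
force: [-0.2, 0.4, -5.7]
gripper_width: 0.0248
grasp_force: 49.8
```

```bash
python3 - <<'E'
from station import arm
import cv2,numpy as np
s=arm.sense(); c=arm.capture('wrist'); print(s['time_s'],s['tool_pos'],s['ee_rot'],s['force'])
cs=arm.capture('side')
i=np.vstack([c['img'][:,:,::-1][:260],cv2.resize(cs['img'][170:290,170:330,::-1],(512,384),interpolation=cv2.INTER_CUBIC)][:2])[:600]
cv2.imwrite('pics/w4.png',i)
E
```

```text
6.925 [0.52574813 0.01226591 0.07534039] [1.79945981e+02 1.12882464e-01 1.01463643e+02] [-0.23248488  0.37775191 -5.71500421]
```

View pics/w4.png

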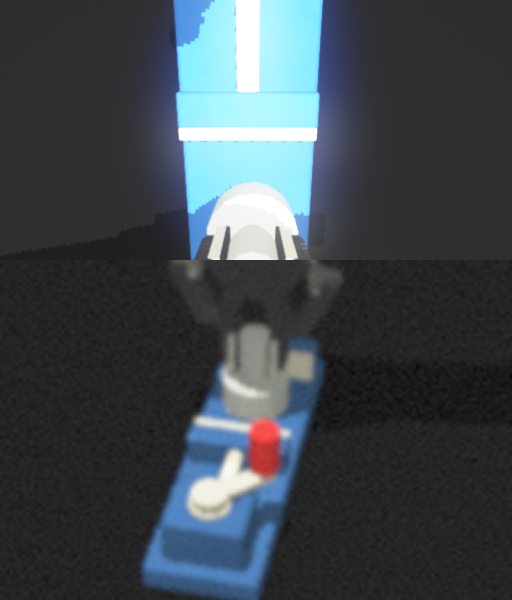

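The weight hangs centred over the bed just ahead of the fixed jaw, clear of both jaws. Lower to contact.

Call:
servo_tool(deltas=[[[0, 0, 0.7, 0, 0, 0], [0, 0, 1.4, 0, 0, 0], [0, 0, 2, 0, 0, 0], [0, 0, 2, 0, 0, 0]]])

```text
time_s: 7.52
tool_pos: [0.5257, 0.0122, 0.074]
ee_rot: [179.9, 0.1, 101.5]
force: [-2.6, -1.3, 1.9]
gripper_width: 0.025
grasp_force: 50.4
```

Call:
servo_tool(deltas=[[[0, 0, 0, 0, 0, 0], [0, 0, 0, 0, 0, 0], [0, 0, 0, 0, 0, 0], [0, 0, 0, 0, 0, 0]]], gripper=0)

```text
time_s: 8.02
tool_pos: [0.5259, 0.0123, 0.0733]
ee_rot: [179.9, 0.1, 101.5]
force: [-0.3, -0.4, 0.0]
gripper_width: 0.0851
grasp_force: 0.0
```

Call:
servo_tool(deltas=[[[0, 0, -8, 0, 0, 0], [0, 0, -30, 0, 0, 0], [0, 0, -60, 0, 0, 0], [0, 0, -95, 0, 0, 0], [0, 0, -120, 0, 0, 0], [0, 0, -126, 0, 0, 0], [0, 0, -126, 0, 0, 0], [0, 0, -126, 0, 0, 0]]])

```text
time_s: 9.02
tool_pos: [0.5246, 0.0123, 0.1979]
ee_rot: [-179.9, 0.1, 101.5]
force: [-0.0, -0.2, -0.0]
gripper_width: 0.085
grasp_force: 0.0
```

```bash
python3 - <<'E'
from station import arm
import cv2,numpy as np
s=arm.sense(); c=arm.capture('wrist'); print(s['time_s'],s['tool_pos'],s['ee_rot'],s['force'])
np.savez('w5.npz',K=c['K'],T=c['tool_from_camera'],p=s['tool_pos'],r=s['ee_rot'])
cv2.imwrite('pics/w5.png',cv2.resize(c['img'][:,:,::-1],(800,600),interpolation=cv2.INTER_CUBIC))
E
```

```text
9.025 [0.52461231 0.01230647 0.19793539] [-1.79892622e+02  8.48056726e-02  1.01465962e+02] [-0.02327112 -0.19377184 -0.00305063]
```

View pics/w5.png

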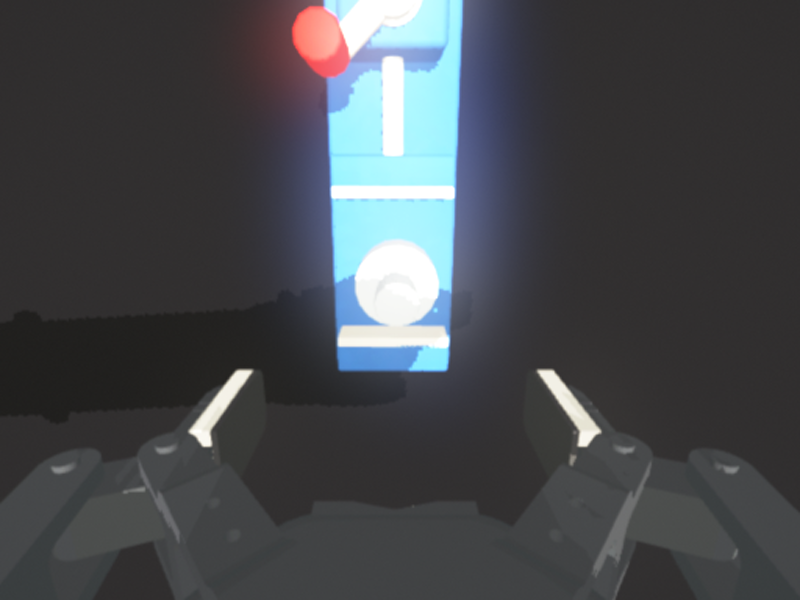

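The weight stands upright, centred, just ahead of the fixed jaw; the handle's top disc is at about (318,35), lower end near (328,62).

```bash
python3 - <<'E'
from h import *
P=[wz('w5.npz',p,z) for p,z in [((318,35),.107),((322,43),.09),((328,62),.071)]]
for p in P: print(p.round(4))
for c in [(.4906,.1677)]: print(P[0][:2]-c,np.linalg.norm(P[0][:2]-c))
# clamp frame estimate from jaw face: yaw 11.3
y=np.array([-.196,.981]);f=np.array([.5315,-.0217]); print('axis if face at local -48..', f+ y*.150)
# fit: axis on the clamp midline at 45mm from handle
for h in (P[0],P[1]):
    v=f-h[:2]; b=v@y; c=v@v-.045**2; t=-b+np.sqrt(b*b-c); a=f+t*y
    d=h[:2]-a; print('axis',a.round(4),'t',t.round(4),'crank deg',11.3-np.degrees(np.arctan2(d[1],d[0])))
E
```

```text
[0.4679 0.1308 0.107 ]
[0.4668 0.1316 0.09  ]
[0.4675 0.1276 0.071 ]
[-0.02269898 -0.03692688] 0.04334556494593128
axis if face at local -48.. [0.5021  0.12545]
axis [0.4936 0.1681] t 0.1935 crank deg 135.80375434177466
axis [0.4936 0.1682] t 0.1936 crank deg 137.5072141387795
```

Call:
servo_tool(deltas=[[[10, -2.5, 4, 0, 0, 0], [38, -10, 12, 0, 0, 0], [75, -20, 24, 0, 0, 0], [108, -28, 36, 0, 0, 0], [123, -32, 45, 0, 0, 0], [126.8, -33.1, 48, 0, 0, 0], [126.8, -33.1, 48, 0, 0, 0]]])

```text
time_s: 9.95
tool_pos: [0.4678, 0.1299, 0.1507]
ee_rot: [180.0, 0.1, 101.5]
force: [0.4, 0.2, 0.1]
gripper_width: 0.0853
grasp_force: 0.0
```

```bash
python3 - <<'E'
from station import arm
import cv2,numpy as np
s=arm.sense(); c=arm.capture('wrist'); print(s['time_s'],s['tool_pos'],s['ee_rot'],s['force'])
np.savez('w6.npz',K=c['K'],T=c['tool_from_camera'],p=s['tool_pos'],r=s['ee_rot'])
cv2.imwrite('pics/w6.png',cv2.resize(c['img'][:,:,::-1],(800,600),interpolation=cv2.INTER_CUBIC))
E
```

```text
9.95 [0.46776967 0.1299061  0.15071584] [1.79992006e+02 1.26468041e-01 1.01475269e+02] [0.44291338 0.24702646 0.09773797]
```

View pics/w6.png

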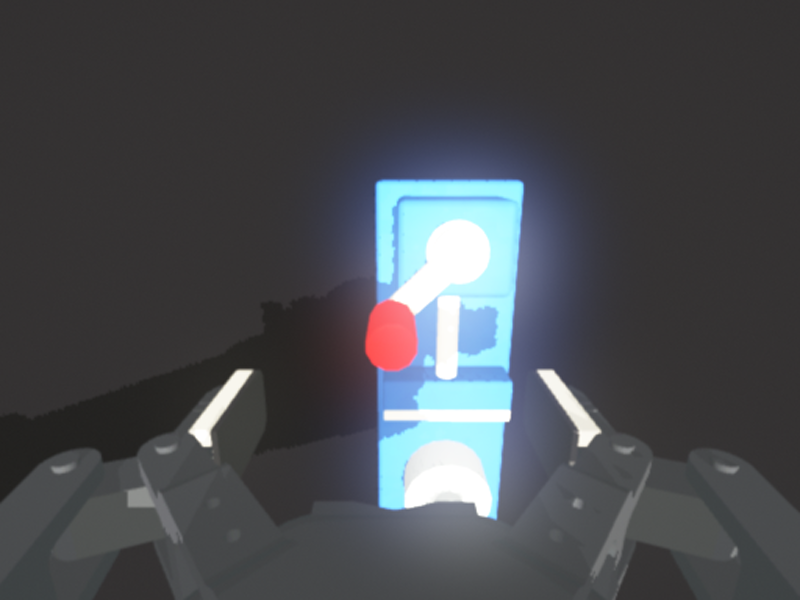

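Handle's top disc is at (391,346), hub disc at (458,251), gearbox top corners about (400,199), (518,203).

```bash
python3 - <<'E'
from h import *
for p,z in [((391,346),.107),((391,318),.071),((458,251),.069),((458,251),.075),((376,182),.02),((523,182),.02)]: print(p,wz('w6.npz',p,z).round(4))
E
```

```text
(391, 346) [0.4672 0.1315 0.107 ]
(391, 318) [0.467  0.1312 0.071 ]
(458, 251) [0.4916 0.1697 0.069 ]
(458, 251) [0.4905 0.1706 0.075 ]
(376, 182) [0.4461 0.1913 0.02  ]
(523, 182) [0.5269 0.2076 0.02  ]
```

Call:
servo_tool(deltas=[[[1.2, -0.6, 12, 0, 0, 0], [1.2, -0.6, 28, 0, 0, 0], [1.2, -0.6, 44, 0, 0, 0], [1.2, -0.6, 53, 0, 0, 0], [1.2, -0.6, 55, 0, 0, 0], [1.2, -0.6, 55, 0, 0, 0]]])

```text
time_s: 10.75
tool_pos: [0.4674, 0.1313, 0.0961]
ee_rot: [179.9, 0.1, 101.5]
force: [-0.6, -0.1, -0.7]
gripper_width: 0.0852
grasp_force: 0.0
```

Call:
servo_tool(deltas=[[[0, 0, 0, 0, 0, 0], [0, 0, 0, 0, 0, 0], [0, 0, 0, 0, 0, 0], [0, 0, 0, 0, 0, 0], [0, 0, 0, 0, 0, 0], [0, 0, 0, 0, 0, 0], [0, 0, 0, 0, 0, 0]]], gripper=255, grip_force=40)

```text
time_s: 11.62
tool_pos: [0.4671, 0.1309, 0.0962]
ee_rot: [180.0, 0.1, 101.5]
force: [-1.6, 0.1, 5.2]
gripper_width: 0.0211
grasp_force: 39.2
```

```bash
cat >> h.py <<'E'
A=np.array([.492,.1685])
def circ(s,cmd,step,n,a=A,r=.045,z=.095):
    """rows along the crank circle, from commanded xy cmd; angle clockwise, deg"""
    s=dict(s); R0=R.from_euler('xyz',[180,0,s['ee_rot'][2]],degrees=True)
    d=np.array(cmd[:2])-a; t0=np.arctan2(d[1],d[0]); out=[]
    for k in range(1,n+1):
        t=t0-np.radians(step*k); p=a+r*np.array([np.cos(t),np.sin(t)])
        v=R0.inv().apply([*(p-np.array(cmd[:2])),0])*1e3; out.append([*np.round(v[:2],1).tolist(),0,0,0,0])
    return out,p.round(4)
E
python3 - <<'E'
from h import *
from station import arm
s=arm.sense();print(s['time_s'],s['tool_pos'],s['ee_rot'],s['force'])
p=s['tool_pos']
print('crank',11.3-np.degrees(np.arctan2(*(p[:2]-A)[::-1])),np.linalg.norm(p[:2]-A))
print(circ(s,(.467,.131),15,8))
E
```

```text
11.625 [0.46708445 0.13092359 0.09623964] [1.79969182e+02 1.31428827e-01 1.01463515e+02] [-1.63035666  0.14833817  5.20183388]
crank 134.8469023829309 0.04508626457253329
([[9.4, -7.1, 0, 0, 0, 0], [20.3, -11.5, 0, 0, 0, 0], [31.9, -13.0, 0, 0, 0, 0], [43.5, -11.5, 0, 0, 0, 0], [54.4, -7.0, 0, 0, 0, 0], [63.7, 0.2, 0, 0, 0, 0], [70.8, 9.6, 0, 0, 0, 0], [75.3, 20.4, 0, 0, 0, 0]], array([0.4721, 0.2088]))
```

Call:
servo_tool(deltas=[[[4.5, -4, 0, 0, 0, 0], [9.4, -7.1, 0, 0, 0, 0], [20.3, -11.5, 0, 0, 0, 0], [31.9, -13, 0, 0, 0, 0], [43.5, -11.5, 0, 0, 0, 0], [54.4, -7, 0, 0, 0, 0], [63.7, 0.2, 0, 0, 0, 0], [63.7, 0.2, 0, 0, 0, 0]]])

```text
time_s: 12.62
tool_pos: [0.4554, 0.1955, 0.0963]
ee_rot: [179.8, -0.0, 101.6]
force: [1.7, 0.4, 2.9]
gripper_width: 0.021
grasp_force: 39.3
```

```bash
python3 - <<'E'
from h import *
from station import arm
s=arm.sense();print(s['time_s'],s['tool_pos'],s['ee_rot'],s['force'],s['ft_torque'])
p=s['tool_pos']
R0=R.from_euler('xyz',[180,0,101.47],degrees=True); cmd=np.array([.467,.131])+R0.apply([.0637,.0002,0])[:2]
print('crank',11.3-np.degrees(np.arctan2(*(p[:2]-A)[::-1])),np.linalg.norm(p[:2]-A),cmd)
for o in [circ(s,cmd,20,8)]: print(o)
E
```

```text
12.625 [0.45539141 0.19553092 0.09631788] [ 1.79800160e+02 -2.14453683e-02  1.01553243e+02] [1.71694282 0.41379965 2.9445546 ] [ 0.2138052  -0.30513878  0.02490437]
crank -132.25871603289931 0.045506695722526705 [0.45452895 0.19346762]
([[8.9, 12.9, 0, 0, 0, 0], [12.9, 28.0, 0, 0, 0, 0], [11.5, 43.5, 0, 0, 0, 0], [4.8, 57.7, 0, 0, 0, 0], [-6.3, 68.7, 0, 0, 0, 0], [-20.5, 75.2, 0, 0, 0, 0], [-36.1, 76.5, 0, 0, 0, 0], [-51.1, 72.4, 0, 0, 0, 0]], array([0.5357, 0.1579]))
```

Call:
servo_tool(deltas=[[[8.9, 12.9, 0, 0, 0, 0], [12.9, 28, 0, 0, 0, 0], [11.5, 43.5, 0, 0, 0, 0], [4.8, 57.7, 0, 0, 0, 0], [-6.3, 68.7, 0, 0, 0, 0], [-20.5, 75.2, 0, 0, 0, 0], [-36.1, 76.5, 0, 0, 0, 0], [-36.1, 76.5, 0, 0, 0, 0]]])

```text
time_s: 13.62
tool_pos: [0.5366, 0.1723, 0.0963]
ee_rot: [-180.0, 0.1, 101.4]
force: [-0.2, -1.0, 5.6]
gripper_width: 0.0209
grasp_force: 39.9
```

```bash
python3 - <<'E'
from h import *
from station import arm
s=arm.sense();print(s['time_s'],s['tool_pos'],s['ee_rot'],s['force'])
p=s['tool_pos']
R0=R.from_euler('xyz',[180,0,101.55],degrees=True); cmd=np.array([.45453,.19347])+R0.apply([-.0361,.0765,0])[:2]
print('crank',11.3-np.degrees(np.arctan2(*(p[:2]-A)[::-1])),np.linalg.norm(p[:2]-A),cmd)
print(circ(s,cmd,12,8))
E
```

```text
13.625 [0.53657608 0.17225112 0.09628282] [-1.79989801e+02  1.29306092e-01  1.01369593e+02] [-0.19435769 -0.99825959  5.5994113 ]
crank 6.4898413543087745 0.04473362885248735 [0.53670895 0.17341807]
([[-9.2, -1.8, 0, 0, 0, 0], [-17.9, -5.5, 0, 0, 0, 0], [-25.6, -10.9, 0, 0, 0, 0], [-32.0, -17.8, 0, 0, 0, 0], [-36.8, -25.8, 0, 0, 0, 0], [-39.9, -34.7, 0, 0, 0, 0], [-41.0, -44.1, 0, 0, 0, 0], [-40.2, -53.5, 0, 0, 0, 0]], array([0.4922, 0.1235]))
```

Call:
servo_tool(deltas=[[[-9.2, -1.8, 0, 0, 0, 0], [-17.9, -5.5, 0, 0, 0, 0], [-25.6, -10.9, 0, 0, 0, 0], [-32, -17.8, 0, 0, 0, 0], [-36.8, -25.8, 0, 0, 0, 0], [-39.9, -34.7, 0, 0, 0, 0], [-41, -44.1, 0, 0, 0, 0], [-40.2, -53.5, 0, 0, 0, 0]]])

```text
time_s: 14.62
tool_pos: [0.4931, 0.1235, 0.0963]
ee_rot: [179.8, 0.1, 101.5]
force: [2.6, 5.4, 2.4]
gripper_width: 0.0208
grasp_force: 39.6
```

```bash
python3 - <<'E'
from h import *
from station import arm
s=arm.sense();print(s['time_s'],s['tool_pos'],s['ee_rot'],s['force'])
p=s['tool_pos']
R0=R.from_euler('xyz',[180,0,101.37],degrees=True); cmd=np.array([.5367,.1734])+R0.apply([-.0402,-.0535,0])[:2]
print('crank',11.3-np.degrees(np.arctan2(*(p[:2]-A)[::-1])),np.linalg.norm(p[:2]-A),cmd)
print(circ(s,cmd,6,8))
import cv2
c=arm.capture('wrist'); cv2.imwrite('pics/w7.png',c['img'][:,:,::-1])
E
```

```text
14.625 [0.49305144 0.12349472 0.09628153] [1.79781477e+02 8.07651842e-02 1.01461225e+02] [2.59173427 5.4377702  2.44479022]
crank 99.96166945734544 0.04501755915842274 [0.49217515 0.12344174]
([[1.2, -4.6, 0, 0, 0, 0], [2.8, -9.0, 0, 0, 0, 0], [4.9, -13.2, 0, 0, 0, 0], [7.4, -17.2, 0, 0, 0, 0], [10.4, -20.9, 0, 0, 0, 0], [13.6, -24.3, 0, 0, 0, 0], [17.3, -27.3, 0, 0, 0, 0], [21.2, -29.9, 0, 0, 0, 0]], array([0.4587, 0.1383]))
```

View pics/w7.png

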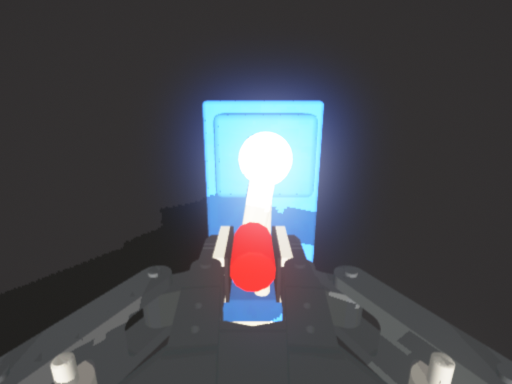

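The handle is held squarely and the crank arm follows (about 460°); the jaws are hidden behind the gripper. Continue slowly, watching the force.

Call:
servo_tool(deltas=[[[1.2, -4.6, 0, 0, 0, 0], [2.8, -9, 0, 0, 0, 0], [4.9, -13.2, 0, 0, 0, 0], [7.4, -17.2, 0, 0, 0, 0], [10.4, -20.9, 0, 0, 0, 0], [13.6, -24.3, 0, 0, 0, 0], [13.6, -24.3, 0, 0, 0, 0]]])

```text
time_s: 15.55
tool_pos: [0.4663, 0.1312, 0.0962]
ee_rot: [179.9, 0.2, 101.5]
force: [3.8, 1.2, 3.2]
gripper_width: 0.0207
grasp_force: 39.6
```

```bash
cat >> h.py <<'E'
def rep(s,cmd0,yaw,last,step,n):
    p=s['tool_pos']; cmd=np.array(cmd0)+R.from_euler('xyz',[180,0,yaw],degrees=True).apply([last[0]/1e3,last[1]/1e3,0])[:2]
    d=p[:2]-A; u=d/np.linalg.norm(d); cw=np.array([u[1],-u[0]])
    print(s['time_s'],p.round(4),s['ee_rot'].round(2) if hasattr(s['ee_rot'],'round') else s['ee_rot'],'F tang cw',np.dot(s['force'][:2],cw),'rad',np.dot(s['force'][:2],u))
    an=lambda q:(11.3-np.degrees(np.arctan2(*(q-A)[::-1])))%360+360
    print('crank meas',an(p[:2]),'cmd',an(cmd),'r',np.linalg.norm(d),'cmd xy',cmd.round(5))
    print(circ(s,cmd,step,n))
E
python3 - <<'E'
from h import *
from station import arm
rep(arm.sense(),(.49218,.12344),101.46,(13.6,-24.3),4,8)
E
```

```text
15.55 [0.4663 0.1312 0.0962] [1.7990e+02 1.7000e-01 1.0145e+02] F tang cw -2.4424793151316573 rad -3.1378677796261494
crank meas 495.8574877354383 cmd 497.06942626655064 r 0.04523391284625417 cmd xy [0.46566 0.13194]
([[2.4, -2.0, 0, 0, 0, 0], [4.9, -3.9, 0, 0, 0, 0], [7.6, -5.6, 0, 0, 0, 0], [10.3, -7.1, 0, 0, 0, 0], [13.2, -8.4, 0, 0, 0, 0], [16.1, -9.5, 0, 0, 0, 0], [19.1, -10.4, 0, 0, 0, 0], [22.2, -11.1, 0, 0, 0, 0]], array([0.4503, 0.1515]))
```

Call:
servo_tool(deltas=[[[2.4, -2, 0, 0, 0, 0], [4.9, -3.9, 0, 0, 0, 0], [7.6, -5.6, 0, 0, 0, 0], [10.3, -7.1, 0, 0, 0, 0], [13.2, -8.4, 0, 0, 0, 0], [13.2, -8.4, 0, 0, 0, 0]]])

```text
time_s: 16.3
tool_pos: [0.4548, 0.1426, 0.0962]
ee_rot: [180.0, 0.2, 101.5]
force: [2.6, -0.7, 5.7]
gripper_width: 0.0207
grasp_force: 39.9
```

```bash
python3 - <<'E'
from h import *
from station import arm
rep(arm.sense(),(.46566,.13194),101.45,(13.2,-8.4),4,8)
E
```

```text
16.3 [0.4548 0.1426 0.0962] [179.98   0.18 101.47] F tang cw -2.0145472830637683 rad -1.7163916788640272
crank meas 516.3922243654035 cmd 517.0855225826892 r 0.045308190207211024 cmd xy [0.45481 0.14321]
([[2.9, -1.1, 0, 0, 0, 0], [5.9, -2.0, 0, 0, 0, 0], [9.0, -2.7, 0, 0, 0, 0], [12.1, -3.2, 0, 0, 0, 0], [15.2, -3.5, 0, 0, 0, 0], [18.4, -3.5, 0, 0, 0, 0], [21.5, -3.3, 0, 0, 0, 0], [24.6, -2.9, 0, 0, 0, 0]], array([0.447 , 0.1668]))
```

Call:
servo_tool(deltas=[[[2.9, -1.1, 0, 0, 0, 0], [5.9, -2, 0, 0, 0, 0], [9, -2.7, 0, 0, 0, 0], [12.1, -3.2, 0, 0, 0, 0], [12.1, -3.2, 0, 0, 0, 0]]])

```text
time_s: 16.92
tool_pos: [0.4492, 0.1533, 0.0962]
ee_rot: [-180.0, 0.2, 101.5]
force: [2.7, -0.4, 7.0]
gripper_width: 0.0207
grasp_force: 40.0
```

```bash
python3 - <<'E'
from h import *
from station import arm
rep(arm.sense(),(.45481,.14321),101.47,(12.1,-3.2),4,8)
E
```

```text
16.925 [0.4492 0.1533 0.0962] [-179.99    0.23  101.45] F tang cw -1.2530703291101037 rad -2.393151155666124
crank meas 531.7536411941682 cmd 533.0778104228064 r 0.04536573902066238 cmd xy [0.44927 0.15443]
([[3.1, -0.3, 0, 0, 0, 0], [6.3, -0.3, 0, 0, 0, 0], [9.4, -0.1, 0, 0, 0, 0], [12.5, 0.3, 0, 0, 0, 0], [15.6, 0.9, 0, 0, 0, 0], [18.6, 1.7, 0, 0, 0, 0], [21.6, 2.7, 0, 0, 0, 0], [24.5, 4.0, 0, 0, 0, 0]], array([0.4483, 0.1792]))
```

Call:
servo_tool(deltas=[[[3.1, -0.3, 0, 0, 0, 0], [6.3, -0.3, 0, 0, 0, 0], [9.4, -0.1, 0, 0, 0, 0], [12.5, 0.3, 0, 0, 0, 0], [12.5, 0.3, 0, 0, 0, 0]]])

```text
time_s: 17.55
tool_pos: [0.4466, 0.1652, 0.0962]
ee_rot: [-179.9, 0.3, 101.5]
force: [1.5, -1.6, 8.3]
gripper_width: 0.0207
grasp_force: 40.1
```

```bash
python3 - <<'E'
from h import *
from station import arm
rep(arm.sense(),(.44927,.15443),101.46,(12.5,.3),4,8)
E
```

```text
17.55 [0.4466 0.1652 0.0962] [-179.93    0.27  101.45] F tang cw -1.7334040413940408 rad -1.4029567303699133
crank meas 547.1324838548363 cmd 549.0567420116843 r 0.04547123466859606 cmd xy [0.44708 0.16674]
([[3.1, 0.6, 0, 0, 0, 0], [6.1, 1.4, 0, 0, 0, 0], [9.1, 2.4, 0, 0, 0, 0], [12.0, 3.7, 0, 0, 0, 0], [14.8, 5.1, 0, 0, 0, 0], [17.5, 6.7, 0, 0, 0, 0], [20.0, 8.5, 0, 0, 0, 0], [22.5, 10.5, 0, 0, 0, 0]], array([0.4529, 0.1908]))
```

Call:
servo_tool(deltas=[[[3.1, 0.6, 0, 0, 0, 0], [6.1, 1.4, 0, 0, 0, 0], [9.1, 2.4, 0, 0, 0, 0], [12, 3.7, 0, 0, 0, 0], [12, 3.7, 0, 0, 0, 0]]])

```text
time_s: 18.18
tool_pos: [0.4474, 0.1776, 0.0961]
ee_rot: [-179.9, 0.3, 101.5]
force: [0.5, -1.1, 9.4]
gripper_width: 0.0208
grasp_force: 40.3
```

```bash
python3 - <<'E'
from h import *
from station import arm
rep(arm.sense(),(.44708,.16674),101.46,(12,3.7),4,8)
import cv2
cs=arm.capture('side'); sc=arm.capture('scene')
f=lambda i:cv2.resize(i[:,:,::-1],(512,300),interpolation=cv2.INTER_CUBIC)
cv2.imwrite('pics/w8.png',np.vstack([f(cs['img'][180:280,190:360]),f(sc['img'][140:255,180:376])]))
E
```

```text
18.175 [0.4474 0.1776 0.0961] [-179.86    0.29  101.46] F tang cw -1.0077335645448264 rad -0.7101649973439
crank meas 562.842132335536 cmd 565.1093467197895 r 0.045512562468414945 cmd xy [0.44832 0.17924]
([[2.8, 1.4, 0, 0, 0, 0], [5.5, 3.0, 0, 0, 0, 0], [8.1, 4.9, 0, 0, 0, 0], [10.5, 6.9, 0, 0, 0, 0], [12.8, 9.0, 0, 0, 0, 0], [14.9, 11.3, 0, 0, 0, 0], [16.9, 13.8, 0, 0, 0, 0], [18.7, 16.3, 0, 0, 0, 0]], array([0.4606, 0.2008]))
```

View pics/w8.png

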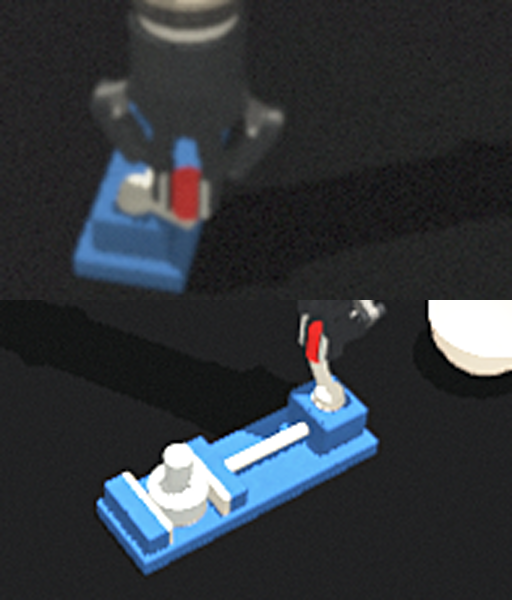

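The scene crop shows the sliding jaw nearly closed on the upright weight, which sits by the fixed jaw. Continue until the force rises.

Call:
servo_tool(deltas=[[[2.8, 1.4, 0, 0, 0, 0], [5.5, 3, 0, 0, 0, 0], [8.1, 4.9, 0, 0, 0, 0], [10.5, 6.9, 0, 0, 0, 0], [10.5, 6.9, 0, 0, 0, 0]]])

```text
time_s: 18.9
tool_pos: [0.4511, 0.1885, 0.096]
ee_rot: [-179.7, 0.4, 101.5]
force: [-1.4, -3.1, 12.4]
gripper_width: 0.0211
grasp_force: 40.6
```

```bash
python3 - <<'E'
from h import *
from station import arm
rep(arm.sense(),(.44832,.17924),101.46,(10.5,6.9),4,8)
E
```

```text
18.9 [0.4511 0.1885 0.096 ] [-179.72    0.37  101.45] F tang cw -3.425574909937604 rad -0.16152407374518485
crank meas 577.4064696342432 cmd 581.1706713142553 r 0.045518512598618284 cmd xy [0.453  0.1909]
([[2.3, 2.1, 0, 0, 0, 0], [4.4, 4.4, 0, 0, 0, 0], [6.4, 6.9, 0, 0, 0, 0], [8.2, 9.5, 0, 0, 0, 0], [9.8, 12.2, 0, 0, 0, 0], [11.2, 15.0, 0, 0, 0, 0], [12.4, 17.9, 0, 0, 0, 0], [13.4, 20.9, 0, 0, 0, 0]], array([0.4708, 0.2082]))
```

Call:
servo_tool(deltas=[[[2.3, 2.1, -0.4, 0, 0, 0], [4.4, 4.4, -0.8, 0, 0, 0], [6.4, 6.9, -0.8, 0, 0, 0], [6.4, 6.9, -0.8, 0, 0, 0]]])

```text
time_s: 19.4
tool_pos: [0.4536, 0.1929, 0.096]
ee_rot: [-179.3, 0.7, 101.4]
force: [-6.9, -8.0, 16.6]
gripper_width: 0.0208
grasp_force: 41.1
```

```bash
python3 - <<'E'
from h import *
from station import arm
s=arm.sense(); rep(s,(.453,.1909),101.46,(6.4,6.9),4,6); print(s['force'],s['ft_torque'])
E
```

```text
19.4 [0.4536 0.1929 0.096 ] [-179.25    0.66  101.4 ] F tang cw -10.441846857810232 rad 1.54291641948274
crank meas 583.7736202301992 cmd 593.1784865140603 r 0.045462009806842535 cmd xy [0.45849 0.19854]
([[1.8, 2.6, 0, 0, 0, 0], [3.4, 5.3, 0, 0, 0, 0], [4.8, 8.1, 0, 0, 0, 0], [6.0, 11.0, 0, 0, 0, 0], [7.0, 14.0, 0, 0, 0, 0], [7.8, 17.0, 0, 0, 0, 0]], array([0.4736, 0.2096]))
[-6.90800903 -7.98073732 16.61558053] [-1.72801305  1.22045471  0.01004471]
```

Call:
servo_tool(deltas=[[[1.8, 2.6, -0.5, 0, 0, 0], [3.4, 5.3, -1, 0, 0, 0], [4.8, 8.1, -1, 0, 0, 0], [4.8, 8.1, -1, 0, 0, 0], [4.8, 8.1, -1, 0, 0, 0]]])

```text
time_s: 20.02
tool_pos: [0.4563, 0.1965, 0.0959]
ee_rot: [-178.7, 0.9, 101.4]
force: [-14.0, -11.8, 21.2]
gripper_width: 0.0208
grasp_force: 41.9
```

```bash
python3 - <<'E'
from h import *
from station import arm
s=arm.sense(); rep(s,(.45849,.19854),101.4,(4.8,8.1),4,6); print(s['force'],s['ft_torque'])
E
```

```text
20.025 [0.4563 0.1965 0.0959] [-178.66    0.92  101.4 ] F tang cw -17.903151946125455 rad 3.7778934423746
crank meas 589.3822872095409 cmd 605.1852224264951 r 0.04538090549131359 cmd xy [0.46548 0.20485]
([[1.2, 2.9, 0, 0, 0, 0], [2.2, 5.9, 0, 0, 0, 0], [3.0, 8.9, 0, 0, 0, 0], [3.6, 12.0, 0, 0, 0, 0], [4.0, 15.1, 0, 0, 0, 0], [4.1, 18.2, 0, 0, 0, 0]], array([0.4826, 0.2125]))
[-14.01620822 -11.76185511  21.21866686] [-2.58415698  2.69850259 -0.07828641]
```

Call:
servo_tool(deltas=[[[-2, -3, 0, 0, 0, 0], [-4, -6.5, 0, 0, 0, 0], [-5.3, -8.8, 0, 0, 0, 0], [-5.3, -8.8, 0, 0, 0, 0], [-5.3, -8.8, 0, 0, 0, 0]]])

```text
time_s: 20.65
tool_pos: [0.4534, 0.1924, 0.0962]
ee_rot: [-179.3, 0.6, 101.4]
force: [-4.5, -7.0, 9.1]
gripper_width: 0.0206
grasp_force: 40.3
```

```bash
python3 - <<'E'
from h import *
from station import arm
s=arm.sense(); rep(s,(.46548,.20485),101.4,(-5.3,-8.8),4,1); print(s['force'],s['ft_torque'])
E
```

```text
20.65 [0.4534 0.1924 0.0962] [-179.3     0.6   101.39] F tang cw -8.352196313264738 rad 0.15067839266074445
crank meas 583.069932581793 cmd 592.0825495466859 r 0.0454342671321421 cmd xy [0.4579  0.19792]
([[1.8, 2.6, 0, 0, 0, 0]], array([0.4601, 0.2002]))
[-4.52561466 -7.02144566  9.13724044] [-1.42703251  0.71199412 -0.02496506]
```

Call:
servo_tool(deltas=[[[-2, -2, 0, 0, 0, 0], [-4, -4.3, 0, 0, 0, 0], [-4.9, -5.3, 0, 0, 0, 0], [-4.9, -5.3, 0, 0, 0, 0], [-4.9, -5.3, 0, 0, 0, 0]]])

```text
time_s: 21.28
tool_pos: [0.4518, 0.1897, 0.0964]
ee_rot: [-179.7, 0.3, 101.4]
force: [-1.5, -5.5, 2.3]
gripper_width: 0.0206
grasp_force: 39.5
```

```bash
python3 - <<'E'
from h import *
from station import arm
s=arm.sense(); rep(s,(.4579,.19792),101.4,(-4.9,-5.3),4,1); print(s['force'],s['ft_torque'])
E
```

```text
21.275 [0.4518 0.1897 0.0964] [-179.69    0.3   101.43] F tang cw -5.586599257259534 rad -1.250180593718516
crank meas 579.035512392579 cmd 582.8893830145888 r 0.04546609465637078 cmd xy [0.45367 0.19207]
([[2.2, 2.2, 0, 0, 0, 0]], array([0.4554, 0.1947]))
[-1.49340999 -5.52655131  2.31949826] [-1.12165402  0.35407127  0.00519801]
```

Call:
servo_tool(deltas=[[[0, 0, 0, 0, 0, 0], [0, 0, 0, 0, 0, 0], [0, 0, 0, 0, 0, 0], [0, 0, 0, 0, 0, 0]]], gripper=0)

```text
time_s: 21.78
tool_pos: [0.4539, 0.1924, 0.0978]
ee_rot: [179.9, 0.1, 101.5]
force: [-0.1, -0.3, -0.9]
gripper_width: 0.0855
grasp_force: 0.0
```

Call:
servo_tool(deltas=[[[0, 0, -8, 0, 0, 0], [0, 0, -30, 0, 0, 0], [0, 0, -60, 0, 0, 0], [0, 0, -85, 0, 0, 0], [0, 0, -97, 0, 0, 0], [0, 0, -100, 0, 0, 0], [0, 0, -100, 0, 0, 0]]])

```text
time_s: 22.65
tool_pos: [0.4534, 0.1918, 0.1971]
ee_rot: [-180.0, 0.1, 101.5]
force: [-0.1, 0.8, 0.6]
gripper_width: 0.0851
grasp_force: 0.0
```

```bash
python3 - <<'E'
from h import *
from station import arm
import cv2
s=arm.sense(); print(s['time_s'],s['tool_pos'],s['force'])
c=arm.capture('wrist'); np.savez('w9.npz',K=c['K'],T=c['tool_from_camera'],p=s['tool_pos'],r=s['ee_rot'])
sc=arm.capture('scene'); 
hsv=cv2.cvtColor(sc['img'],cv2.COLOR_RGB2HSV); m=(hsv[...,1]>180)&((hsv[...,0]<6)|(hsv[...,0]>174))&(hsv[...,2]>90)
m[:130]=0; m[:,400:]=0
v,u=np.nonzero(m); q=np.array([u.mean(),v.mean()]); print(len(u),q)
h=onz('scene',(q+.5)/.64-.5,.089); d=h[:2]-A; print('handle',h,'r',np.linalg.norm(d),'crank',(11.3-np.degrees(np.arctan2(d[1],d[0])))%360+360)
# scan along the clamp's y at jaw-top height: scene image colours on the midline offset x=-25..30 mm
f=np.array([.5315,-.0217]);y=np.array([-.196,.981]);x=np.array([.981,.196]);C_=C['scene'];W=np.linalg.inv(C_['T'])
for off in (-.033,.033):
    row=[]
    for t in np.arange(-.03,.09,.004):
        p=W@np.array([*(f+t*y+off*x),.044,1]); uv=C_['K']@p[:3]; uv=(uv[:2]/uv[2]).round().astype(int); r,g,b=map(int,sc['img'][uv[1],uv[0]])
        row.append(f"{round(t*1000)}:"+('W' if min(r,g,b)>150 else 'B' if b>r+60 else 'k'))
    print(off,' '.join(row))
E
```

```text
22.65 [0.45341466 0.19181092 0.19705626] [-0.09369813  0.84810217  0.63631772]
135 [306.3037037  155.16296296]
handle [0.45018576 0.18561949 0.089     ] r 0.04518304889186249 crank 573.5650559875282
-0.033 -30:B -26:B -22:B -18:B -14:B -10:W -6:W -2:k 2:k 6:k 10:k 14:k 18:k 22:k 26:k 30:W 34:W 38:W 42:W 46:W 50:W 54:W 58:B 62:B 66:B 70:B 74:k 78:k 82:k 86:k
0.033 -30:B -26:B -22:B -18:B -14:B -10:W -6:W -2:W 2:W 6:W 10:W 14:W 18:W 22:W 26:W 30:W 34:B 38:W 42:W 46:W 50:W 54:W 58:B 62:B 66:B 70:B 74:B 78:B 82:B 86:B
```

Call:
servo_tool(deltas=[[[-15, 3, 0, 0, 0, 0], [-50, 9, 0, 0, 0, 0], [-95, 17, 0, 0, 0, 0], [-140, 25, 0, 0, 0, 0], [-175, 32, 0, 0, 0, 0], [-190, 34.5, 0, 0, 0, 0], [-190, 34.5, 0, 0, 0, 0], [-190, 34.5, 0, 0, 0, 0]]])

```text
time_s: 23.75
tool_pos: [0.5248, 0.015, 0.1981]
ee_rot: [180.0, 0.0, 101.6]
force: [-0.0, 0.7, -0.5]
gripper_width: 0.0856
grasp_force: 0.0
```

```bash
python3 - <<'E'
from h import *
from station import arm
import cv2
s=arm.sense(); print(s['time_s'],s['tool_pos'],s['force'])
c=arm.capture('wrist'); np.savez('w9.npz',K=c['K'],T=c['tool_from_camera'],p=s['tool_pos'],r=s['ee_rot'])
cv2.imwrite('pics/w9.png',c['img'][:,:,::-1])
I=c['img'].astype(int)
f=np.array([.5315,-.0217]);y=np.array([-.196,.981]);x=np.array([.981,.196])
R0=R.from_euler('xyz',s['ee_rot'],degrees=True).as_matrix();T=np.eye(4);T[:3,:3]=R0;T[:3,3]=s['tool_pos'];W=np.linalg.inv(T@c['tool_from_camera'])
def px(t,off,z):
    p=W@np.array([*(f+t*y+off*x),z,1]); uv=c['K']@p[:3]; return (uv[:2]/uv[2]).round().astype(int)
for off in (-.034,-.03,.03,.034):
    print(off,' '.join(f"{round(t*1000)}:"+(lambda q:'W' if q.min()>170 else 'B' if q[2]>q[0]+50 else 'k')(I[px(t,off,.044)[1],px(t,off,.044)[0]]) for t in np.arange(-.03,.09,.002)))
for t in (.015,.027,.039): 
    print(t,' '.join(f"{round(o*1000)}:"+(lambda q:'W' if q.min()>170 else 'B' if q[2]>q[0]+50 else 'k')(I[px(t,o,.048)[1],px(t,o,.048)[0]]) for o in np.arange(-.04,.041,.003)))
E
```

```text
23.75 [0.5247628  0.01495545 0.19806101] [-0.00138667  0.74008982 -0.50982673]
-0.034 -30:k -28:B -26:B -24:B -22:B -20:B -18:B -16:B -14:B -12:B -10:B -8:W -6:W -4:W -2:W 0:W 2:W 4:W 6:B 8:B 10:B 12:B 14:B 16:B 18:B 20:B 22:B 24:B 26:B 28:B 30:B 32:B 34:B 36:B 38:B 40:B 42:B 44:B 46:B 48:B 50:W 52:W 54:W 56:W 58:B 60:B 62:B 64:B 66:B 68:B 70:B 72:B 74:B 76:B 78:B 80:B 82:B 84:B 86:B 88:B
-0.03 -30:k -28:B -26:B -24:B -22:B -20:B -18:B -16:B -14:B -12:B -10:B -8:W -6:W -4:W -2:W 0:W 2:W 4:W 6:B 8:B 10:B 12:B 14:B 16:B 18:B 20:B 22:B 24:B 26:B 28:B 30:B 32:B 34:B 36:B 38:B 40:B 42:B 44:B 46:B 48:B 50:W 52:W 54:W 56:W 58:B 60:B 62:B 64:B 66:B 68:B 70:B 72:B 74:B 76:B 78:B 80:B 82:B 84:B 86:B 88:B
0.03 -30:k -28:B -26:B -24:B -22:B -20:B -18:B -16:B -14:B -12:B -10:W -8:W -6:W -4:W -2:W 0:W 2:W 4:W 6:W 8:B 10:B 12:B 14:B 16:B 18:B 20:B 22:B 24:B 26:B 28:B 30:B 32:B 34:B 36:B 38:B 40:B 42:B 44:B 46:B 48:B 50:W 52:W 54:W 56:W 58:B 60:B 62:B 64:B 66:B 68:B 70:B 72:B 74:B 76:B 78:B 80:B 82:B 84:B 86:B 88:B
0.034 -30:k -28:B -26:B -24:B -22:B -20:B -18:B -16:B -14:B -12:B -10:W -8:W -6:W -4:W -2:W 0:W 2:W 4:W 6:B 8:B 10:B 12:B 14:B 16:B 18:B 20:B 22:B 24:B 26:B 28:B 30:B 32:B 34:B 36:B 38:B 40:B 42:B 44:B 46:B 48:B 50:W 52:W 54:W 56:W 58:B 60:B 62:B 64:B 66:B 68:B 70:B 72:B 74:B 76:B 78:B 80:B 82:B 84:B 86:B 88:B
0.015 -40:k -37:B -34:B -31:B -28:B -25:B -22:W -19:W -16:W -13:W -10:W -7:W -4:W -1:W 2:W 5:W 8:W 11:W 14:W 17:W 20:W 23:W 26:W 29:B 32:B 35:B 38:k
0.027 -40:k -37:B -34:B -31:B -28:B -25:W -22:W -19:W -16:W -13:W -10:W -7:W -4:W -1:W 2:W 5:W 8:W 11:W 14:W 17:W 20:W 23:W 26:W 29:B 32:B 35:B 38:k
0.039 -40:k -37:B -34:B -31:B -28:B -25:B -22:B -19:W -16:W -13:W -10:W -7:W -4:W -1:W 2:W 5:W 8:W 11:W 14:W 17:W 20:W 23:W 26:W 29:B 32:B 35:B 38:B
```

The gap between the faces now measures about 54 mm, matching the base. The crank stalled under load, the weight is upright and centred, and the arm is clear.

```bash
python3 -c "
from station import arm
print(arm.hand_in())"
```

```text
the job is handed in; nothing more can be done
None
```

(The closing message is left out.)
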